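# Push a freshly gilded box into its drying bay and start the dryer

## Task

The presentation box on the drying board has wet gold paint on its sides and lid, so push it by its bare wooden end down the empty bay, without letting it touch either of the bay's guide rails, until its front rests against the rubber buffers. Keep it flat on the board: do not lift it and do not touch the paint. Then press the green start button on top of the dryer all the way down, let go, and leave the other pieces on the board where they are.

Things in the scene. Friction and masses are not known exactly. Their poses are not given: they have to be found in the camera images.
- board: fixed plywood drying board on the table, 280 mm (x) by 620 (y) by 16 thick, origin at the centre of its underside. y runs along the bays to the dryer; the half at negative y is an open apron. Rails at x = -120, 0, 120 bound two bays: the one near the robot (positive x) empty, the far one in use. A wooden stop ends both; behind it, y 180 to 290, a grey fan dryer 256 wide, its top 145 above the table
- near_rail: dark wooden guide rail on the robot's side of the empty bay, 12 mm wide, 22 mm high above the board, 152 mm long. Origin: on the board's top, on the rail's middle line, at the bay's mouth; y along the rail towards the stop
- mid_rail: the like guide rail on the other side of the empty bay (between the two bays), same size and origin; 120 mm from the near rail, middle to middle, so 108 mm free between them
- lane_mouth (a point): middle of the empty bay's mouth, on the board's top surface; y points down the bay towards the stop, x across it towards the robot, z up. The bay is 108 mm wide between the rails
- lane_end (a point): point on the bay's middle line at its end, on the board's top surface below the faces of the rubber buffers, 150 mm from the mouth; axes as lane_mouth. The rigid buffers' faces are 16 mm above the board and 64 mm apart
- box: loose presentation box, 120 mm long (y), 90 wide (x), 55 high, 0.25 to 0.5 kg, origin at the centre of its underside. Its +y end is the front, facing the bay; end faces (y = +-60) bare pale wood, sides and lid gold. It starts on the apron, front 100 to 140 mm before the mouth, up to 12 mm off the bay's middle line and 7 degrees askew. Medium sliding friction
- box_center (a point): centre of the box (half-way up, 27.5 mm above its underside), axes as the box
- box_front (a point): middle of the box's front end face, 60 mm from its centre, axes as the box
- paint: the wet gold paint of the box: both side faces and the lid, reaching to 2 mm from the bare end faces. Origin and axes as the box
- start_top (a point): centre of the top of the green start button, 32 mm across, in a round black housing, its top 18 mm above the flat top of the dryer; press straight down
- start (a joint): travel of the start button in m: 0 up, 0.006 fully down (about 4 N); a spring brings it back
- medal_block: wooden block 66 x 66 x 30 mm carrying a painted copper medal, drying in the far bay. Origin: centre of underside. Bystander
- small_box: small teal box with gold lid, 61 x 61 x 46 mm, drying in the far bay. Origin: centre of underside. Bystander
- paint_jar: jar of gold paint, 42 mm across, 58 mm tall, standing on the far side of the board's open apron, before the far bay. Origin: centre of underside. Bystander
- medal: painted copper medal lying flat on the apron, 52 mm across, 5 mm thick. Origin: centre of underside. Bystander
- brush: thin green artist's brush, 160 mm long, lying along the far edge of the apron. Bystander
There are look-alikes about, which are no part of the job. What is shaped like the box but blue or pink is not meant.

How it is judged:
By the outcome, as a careful person would: the job done as asked, in the order asked, and still so for the second after the job is handed in, with the robot touching nothing.
It also fails if it takes over 67 s, if anything falls off the work surface, if the arm or the gripper's body presses on something with over 40 N, if the wrist force passes 120 N, or if a joint passes its speed limit or range.

## Robot

A 7-joint arm with a two-finger parallel gripper is mounted at the origin on the work surface. World frame = base frame: x ahead of the robot, y to its left, z up, the work surface at z = 0. Lengths are in m, angles in rad, forces in N, time in s.
With the tool pointing down it reaches from about 0.425 to 0.925 m from the base axis. Payload 6.8 kg.
Tool frame: the origin (TCP) lies between the finger pads; the fingertips stand 17 mm ahead of it and the grasp point (between the pads) lies 2 mm behind it; z points along the fingers, y is the direction in which the jaws open and shut (so a half turn about z gives the same grasp; the last joint's range is limited). The gripper opens to 85 mm and grips with 20 to 120 N. Pads are 22 mm wide; open, the fingers measure 114 mm over their backs; the gripper's body (76 mm by 85 mm) begins 54 mm behind the grasp point. The pads swing forward as they close: fully open they stand 13 mm farther back than shut.
Start: joints at [-1.331, 0.477, 0.022, 1.555, -0.011, 1.109, -0.083], TCP at [0.23, 0.635, 0.248] pointing down, gripper open.
Joint ranges: [-2.96, 2.96], [-0.34, 2.1], [-1.41, 1.46], [0.24, 2.44], [-1.37, 4.51], [0.17, 1.92], [-2.96, 2.96]. Speed limits (rad/s): [2.39, 2.39, 3.14, 3.14, 3.14, 3.14, 3.14].

## Interface

Orientations are given as a unit quaternion [w, x, y, z].
In Python, from station import bot gives the robot as it stands. The module is installed in compiled form; this text tells all that it offers.
- The arm moves only by the tool carry_out, never from a script. Its argument "moves" is a list of rows, each a list of 3 entries, a list of its own where there are three numbers: the turn, a rotation vector about the tool's x, y, z in degrees, then the shift along the tool's x, y, z in cm, then the finger opening in cm, from 0 to 8.54. A call has 1 to 5 rows; each row is the pose to reach, as a shift and turn from the pose commanded when the call began, along the tool's axes at that moment; what a row does not reach only later rows make up. A row lasts 1/8 s, in which the tool goes at most 62.5 mm and 10.7 degrees, less where a joint would pass 70% of its speed; a pose out of reach is approached as far as the arm can. A call with a gripper value outside its range is refused whole. The fingers move at their own pace and stop on an object; "newtons" is the grip in N (left out, the last holds). Time passes only in rows, so rows that repeat a pose let the fingers close. It gives the time, the measured TCP pose, the force and the opening at its end, in the units of the state.
- bot.get_obs(): the state, without advancing time (a new reading comes with each control period).
- bot.read_camera(name): name is "side" or "top" or "wrist"; returns the picture (400x640x3 uint8, red, green, blue); there is no depth.
- bot.camera_info(name): a dict with "vertical_fov" (degrees; the focal length in pixels is half the picture's height over the tangent of half this angle, whatever the lens; pixels are square), "cx", "cy" (the principal point, pixels), "position" and "attitude" of the camera in the world. Camera axes: x right, y up, looking along -z (the intrinsics and any distortion apply to the point x, -y, -z); pixel columns grow to the right and rows downward; lengths in m; the calibration is good to about 2 mm. A picture is of the moment at which its call begins: read the wrist's pose just before it. camera_info takes no time and is no camera call; for the wrist camera it gives the pose at the moment of the call.
- bot.hand_in(): hands the job in, once; it reports no verdict.
Trained networks look in the newest picture that a camera, given by its name, has taken for a name from the list of things; names that differ only in an ending like _2 or _b are one class to them, and where a whole thing is asked for, a point or a joint stands for the part that bears it (a point fixed in the world has none). Each returns a list of dicts, best first, with "score" (0 to 1); they miss things now and then, are a little off and sometimes report something else, mostly with a low value. They report only what shows in the picture. A call takes as long as a camera call. They do not tell look-alikes from the thing itself.
- bot.silhouettes(label, camera): "region" (400x640 bool, what is visible of it) and "location" ([column, row] in pixels, amid what is visible of it).
The state is a dict: "t": time; "q": joint angles; "joint_vel": joint speeds; "joint_torque": joint torques, N m; "eef_pos": TCP position; "tool_rot": TCP orientation; "contact_force": force on the tool from outside, world axes, zero at the start; "torque": the same for the moment, N m; "gripper_width": opening from 0.0 (shut) to 1.0 (fully open).
Only numpy, scipy, OpenCV 4.12 (cv2) and the standard library are available. Lean on these libraries where they do the work, as an engineer would, in place of code of your own. Each camera call takes 0.05 s, during which the arm holds its last target. There are 200 camera calls.

## Working session

There is one attempt and no reset: what is moved stays moved. The work goes in short steps, Python scripts to look and compute and a tool call to move; the robot and the scene stay as the last step left them, time stands still between calls to the robot, and variables do not carry over. Pictures are saved under pics/ and viewed, about 8 in all and at most 12, crops included, and the job is handed in when it is done.

Besides the shell and the picture viewer there is one more tool, called after "Call:" as name(argument=value, ...) on one line, values as JSON. carry_out: Moves the arm, as the interface text tells. Its arguments: {"type":"object","properties":{"moves":{"type":"array"},"newtons":{"type":"number"}},"required":["moves"]}

```bash
mkdir -p pics; python3 - <<'E'
from station import bot
import cv2,numpy as np
o=bot.get_obs();print({k:np.round(v,3) for k,v in o.items()})
for n in("top","side","wrist"):
    im=bot.read_camera(n);cv2.imwrite(f"pics/{n}0.png",im[:,:,::-1]);print(n,bot.camera_info(n))
    if n!="wrist":
        for l in("box","near_rail","mid_rail","start_top","medal","paint_jar","board"):
            print(l,[(round(d["score"],2),np.round(d["location"]),int(d["region"].sum())) for d in bot.silhouettes(l,n)[:4]])
a=cv2.imread("pics/top0.png");b=cv2.imread("pics/side0.png")
cv2.imwrite("pics/both0.png",cv2.resize(np.vstack([a,b]),(480*1,600)))
E
```

```text
{'t': np.float64(0.0), 'q': array([-1.331,  0.478,  0.022,  1.556, -0.012,  1.109, -0.083]), 'joint_vel': array([ 0.   , -0.   ,  0.002, -0.001,  0.001,  0.001, -0.001]), 'joint_torque': array([ 0.0000e+00, -5.9646e+01,  1.6080e+00, -2.8118e+01,  1.2000e-02,
        1.0000e-02, -0.0000e+00]), 'eef_pos': array([0.23 , 0.634, 0.247]), 'tool_rot': array([-0.   ,  0.173,  0.985, -0.001]), 'contact_force': array([ 0.213, -0.68 ,  0.182]), 'torque': array([-0.032, -0.018, -0.005]), 'gripper_width': np.float64(1.003)}
top {'vertical_fov': 49.527051787569846, 'cx': 322.507527757328, 'cy': 196.91977459521252, 'position': array([0.37009532, 0.1180721 , 1.0029891 ]), 'attitude': array([-0.70240406, -0.04987418,  0.0576753 ,  0.7076826 ])}
box [(0.86, array([185., 174.]), 2531), (0.75, array([292., 297.]), 2447), (0.73, array([288., 200.]), 2418)]
near_rail [(0.58, array([395., 243.]), 438)]
mid_rail [(0.59, array([398., 191.]), 442)]
start_top [(0.78, array([493., 226.]), 219)]
medal [(0.88, array([270., 148.]), 368), (0.43, array([389., 190.]), 29433)]
paint_jar [(0.92, array([347., 156.]), 33
[... 303 characters left out ...]
 1864), (0.81, array([298., 203.]), 1603), (0.71, array([274., 170.]), 1083)]
near_rail [(0.62, array([325., 272.]), 527)]
mid_rail [(0.57, array([357., 243.]), 201), (0.56, array([391., 241.]), 126)]
start_top [(0.72, array([392., 253.]), 223)]
medal [(0.68, array([328., 192.]), 142), (0.58, array([302., 202.]), 1631), (0.45, array([322., 273.]), 562)]
paint_jar [(0.78, array([360., 209.]), 268)]
board [(0.6, array([385., 269.]), 20268), (0.34, array([373., 225.]), 800)]
wrist {'vertical_fov': 60.824523843440744, 'cx': 319.0293907574053, 'cy': 194.69193345755684, 'position': array([0.15880347, 0.65966244, 0.37405487]), 'attitude': array([ 0.80968423, -0.12237077, -0.08552383,  0.56755838])}
```

View pics/top0.png

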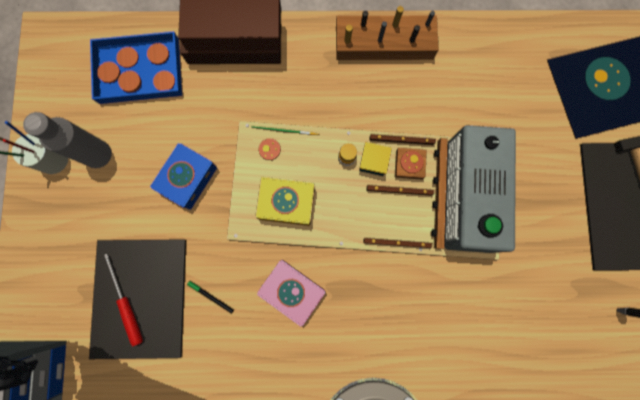

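View pics/side0.png

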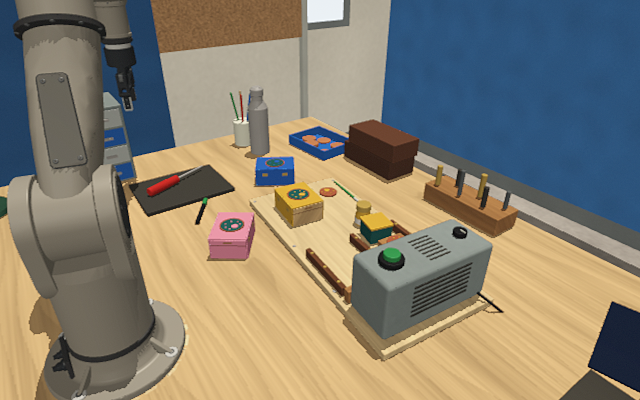

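The top view shows three box shapes: gold at (286,201) on the board apron, blue at (185,174) and pink at (292,297) off the board. The gold one is the target by description. The empty bay lies between the rails at rows ~190 and ~243, and the green button is at (491,226). Next I measure.

```bash
cat > h.py <<'E'
import numpy as np,cv2
from scipy.spatial.transform import Rotation as R
from station import bot
def cam(n):
    c=bot.camera_info(n);w=c["attitude"];f=200/np.tan(np.radians(c["vertical_fov"])/2)
    return f,c["cx"],c["cy"],np.array(c["position"]),R.from_quat(np.r_[w[1:],w[0]]).as_matrix()
def proj(C,P):
    f,cx,cy,p,M=C;q=(np.atleast_2d(P)-p)@M
    return np.c_[cx+f*q[:,0]/-q[:,2],cy-f*q[:,1]/-q[:,2]]
def back(C,uv,z):
    f,cx,cy,p,M=C;uv=np.atleast_2d(uv)
    d=np.c_[(uv[:,0]-cx)/f,-(uv[:,1]-cy)/f,-np.ones(len(uv))]@M.T
    return p+d*((z-p[2])/d[:,2])[:,None]
def rect(reg):
    c,_=cv2.findContours(reg.astype(np.uint8),0,1);return cv2.minAreaRect(max(c,key=cv2.contourArea))
def boxfit(C,reg,x0,z0=.016,S=(.09,.12,.055)):
    from scipy.optimize import minimize
    K=np.array([[a,b,c] for a in(-.5,.5) for b in(-.5,.5) for c in(0,1)])*S
    def hull(x):
        P=K@R.from_euler('z',x[2]).as_matrix().T+[x[0],x[1],z0]
        return cv2.convexHull(proj(C,P).astype(np.float32))
    def cost(x):
        m=np.zeros((1600,2560),np.uint8);cv2.fillConvexPoly(m,np.round(hull(x)*4+1.5).astype(int),1)
        m=cv2.resize(m.astype(np.float32),(640,400),interpolation=cv2.INTER_AREA)
        return np.abs(m-reg).sum()
    s=np.array([[0,0,0],[.01,0,0],[0,.01,0],[0,0,.1]])
    r=minimize(cost,x0,method="Nelder-Mead",options=dict(initial_simplex=s+x0,xatol=1e-4,fatol=.1))
    return r.x,r.fun
E
python3 - <<'E'
from h import *
np.set_printoptions(precision=4,suppress=True)
out={}
for n in("top","side"):
    bot.read_camera(n);C=cam(n)
    b=[d for d in bot.silhouettes("box",n)]
    g=[d for d in b if np.hypot(*(np.array(d["location"])-(([286,201]) if n=="top" else [298,203])))<20][0]
    print(n,"box",boxfit(C,g["region"],np.array([.37,.2,0.])),np.round(back(C,g["location"],.07),3))
    for l,z in(("near_rail",.038),("mid_rail",.038),("start_top",.163),("medal",.02),("paint_jar",.07),("board",.016)):
        for d in bot.silhouettes(l,n)[:1]:
            r=rect(d["region"]);print(l,round(d["score"],2),"\n",back(C,cv2.boxPoints(r),z)[:,:2].round(4).tolist() if "rail" in l or l=="board" else back(C,d["location"],z))
E
```

```text
top box (array([ 0.5082,  0.1884, -0.1236]), np.float64(77.875)) [[0.503 0.187 0.07 ]]
near_rail 0.61 
 [[0.4155, 0.0185], [0.4287, 0.0172], [0.4161, -0.1343], [0.403, -0.1327]]
mid_rail 0.79 
 [[0.5328, 0.0089], [0.5479, 0.0074], [0.5351, -0.1443], [0.52, -0.1425]]
start_top 0.78 
 [[ 0.4429 -0.227   0.163 ]]
medal 0.95 
 [[0.6368 0.2276 0.02  ]]
paint_jar 0.79 
 [[0.6044 0.0509 0.07  ]]
board 0.95 
 [[0.4229, 0.3246], [0.7361, 0.3116], [0.6859, -0.3661], [0.3749, -0.3217]]
side box (array([ 0.5047,  0.1871, -2.0166]), np.float64(317.375)) [[0.471 0.137 0.07 ]]
near_rail 0.89 
 [[0.4001, 0.0047], [0.4283, 0.0163], [0.4124, -0.1457], [0.388, -0.1526]]
mid_rail 0.73 
 [[0.5158, -0.0087], [0.5443, 0.0058], [0.5413, -0.0649], [0.5143, -0.0771]]
start_top 0.72 
 [[ 0.4097 -0.2488  0.163 ]]
medal 0.55 
 [[0.6356 0.2206 0.02  ]]
paint_jar 0.63 
 [[0.5853 0.0317 0.07  ]]
board 0.91 
 [[0.4142, 0.3102], [1.3173, 0.857], [0.7425, -0.3378], [0.3619, -0.3685]]
```

```bash
cat >> h.py <<'E'
def go(x,y,z,ang):
    "turn about tool z (deg) and shift (cm) to TCP x,y,z with tool x at heading ang (deg), tool down"
    o=bot.get_obs();w=np.array(o["tool_rot"]);A=R.from_quat(np.r_[w[1:],w[0]])
    B=R.from_euler('z',np.radians(ang))*R.from_euler('x',np.pi)
    print("t",round(float(o["t"]),2),"pos",np.round(o["eef_pos"],4),"F",np.round(o["contact_force"],1),"w",round(float(o["gripper_width"]),2))
    X=A.as_matrix()[:,0];print("toolx ang",np.degrees(np.arctan2(X[1],X[0])).round(2))
    print("turn",np.degrees((A.inv()*B).as_rotvec()).round(2),"shift",(A.inv().apply(np.array([x,y,z])-o["eef_pos"])*100).round(2))
E
python3 -c "
from h import *
go(.5207,.2886,.248,82.9)"
```

```text
t 1.65 pos [0.23   0.6346 0.2483] F [-0.2  0.2  0.1] w 1.0
toolx ang 160.07
turn [ 0.000e+00 -1.000e-02  7.717e+01] shift [-3.912e+01 -2.262e+01  3.000e-02]
```

Call:
carry_out(moves=[[[0,0,77.2],[-39.1,-22.6,0],4.4],[[0,0,77.2],[-39.1,-22.6,0],4.4],[[0,0,77.2],[-39.1,-22.6,0],4.4],[[0,0,77.2],[-39.1,-22.6,0],4.4],[[0,0,77.2],[-39.1,-22.6,0],4.4]])

```text
t: 2.28
eef_pos: [0.4323, 0.3938, 0.2487]
tool_rot: [-0.0, 0.602, 0.799, 0.0]
contact_force: [0.2, 0.7, 0.1]
gripper_width: 0.513
```

```bash
python3 -c "
from h import *
go(.5207,.2886,.248,82.9)"
```

```text
t 2.27 pos [0.4323 0.3938 0.2487] F [0.2 0.7 0.1] w 0.51
toolx ang 106.01
turn [ 0.03 -0.04 23.11] shift [-12.55   5.6    0.06]
```

Call:
carry_out(moves=[[[0,0,23],[-12.5,5.6,0],4.4],[[0,0,23],[-12.5,5.6,0],4.4],[[0,0,23],[-12.5,5.6,0],4.4],[[0,0,23],[-12.5,5.6,0],4.4]])

```text
t: 2.78
eef_pos: [0.5204, 0.2908, 0.2483]
tool_rot: [-0.0, 0.747, 0.665, 0.0]
contact_force: [-0.1, 0.5, 0.2]
gripper_width: 0.519
```

```bash
python3 - <<'E'
from h import *
go(.5207,.2886,.1,82.9)
C=cam("wrist");im=bot.read_camera("wrist");cv2.imwrite("pics/w1.png",im[:,:,::-1])
print("cam",C[3].round(3))
for d in bot.silhouettes("box","wrist")[:3]:
    print(d["score"],np.round(d["location"]),d["region"].sum(),boxfit(C,d["region"],np.array([.508,.188,-.12])))
Ct=cam("top");bot.read_camera("top")
for d in bot.silhouettes("box","top")[:4]:
    l=np.array(d["location"])
    if abs(l-[286,201]).max()<15: print("top",boxfit(Ct,d["region"],np.array([.508,.188,-.12])))
E
```

```text
t 2.77 pos [0.5204 0.2908 0.2483] F [-0.1  0.5  0.2] w 0.52
toolx ang 83.31
turn [-0.   -0.01  0.41] shift [-0.21  0.06 14.83]
cam [0.528 0.365 0.374]
0.92 [143. 270.] 8294 (array([ 0.60441975, -0.19446914,  1.40222222]), np.float64(8294.0))
0.85 [319. 259.] 11084 (array([ 0.50872481,  0.18811069, -0.12351878]), np.float64(278.9375))
0.76 [364.  32.] 10716 (array([ 0.60441975, -0.19446914,  1.40222222]), np.float64(10716.0))
top (array([ 0.50825815,  0.18902226, -0.12494398]), np.float64(114.1875))
```

View pics/w1.png

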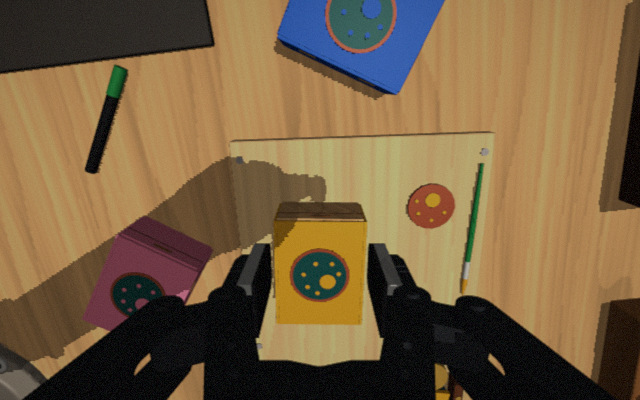

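The wrist view shows the gold box at (320,265), centred between the fingers with its bare end at (320,210). The blue box at (360,40) and pink box at (150,270) are look-alikes off the board. The wrist and top fits agree within 1 mm. I descend behind the bare end.

Call:
carry_out(moves=[[[0,0,0.3],[-0.1,0,6],4.4],[[0,0,0.3],[-0.1,0,12],4.4],[[0,0,0.3],[-0.1,0,17],4.4],[[0,0,0.3],[-0.1,0,20.3],4.4],[[0,0,0.3],[-0.1,0,20.3],4.4]])

```text
t: 3.6
eef_pos: [0.5173, 0.2905, 0.0429]
tool_rot: [-0.001, 0.748, 0.664, -0.003]
contact_force: [0.0, -0.2, 0.4]
gripper_width: 0.517
```

```bash
python3 - <<'E'
from h import *
go(.5194,.2777,.045,82.9)
C=cam("wrist");im=bot.read_camera("wrist");cv2.imwrite("pics/w2.png",im[:,:,::-1])
E
```

```text
t 3.6 pos [0.5173 0.2905 0.0429] F [ 0.  -0.2  0.4] w 0.52
toolx ang 83.2
turn [-0.26  0.18  0.3 ] shift [-1.25  0.36 -0.2 ]
```

View pics/w2.png

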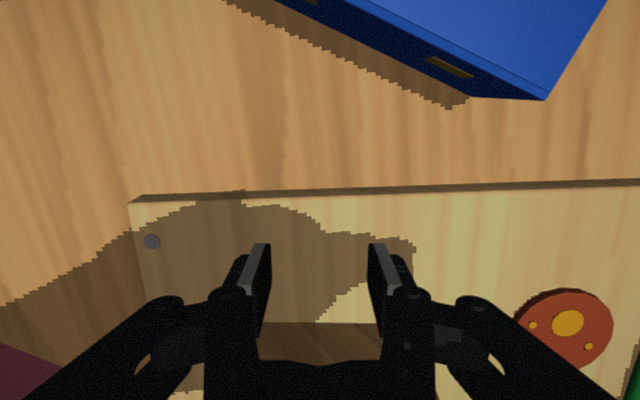

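The view shows both fingers clear of everything, spread at columns 260 and 380 with the medal at (570,325), over 10 cm away. Next I correct 4 mm sideways, settle and creep in.

Call:
carry_out(moves=[[[0,0,0.3],[0,0.35,-0.2],4.4],[[0,0,0.3],[0,0.35,-0.2],4.4],[[0,0,0.3],[-0.7,0.35,-0.2],4.4],[[0,0,0.3],[-1.4,0.35,-0.2],4.4],[[0,0,0.3],[-1.4,0.35,-0.2],4.4]])

```text
t: 4.28
eef_pos: [0.5217, 0.2746, 0.0474]
tool_rot: [0.0, 0.751, 0.66, -0.0]
contact_force: [0.4, 0.1, 0.8]
gripper_width: 0.513
```

```bash
python3 - <<'E'
from h import *
go(.5194,.2777,.045,82.9)
E
```

```text
t 4.28 pos [0.5217 0.2746 0.0474] F [0.4 0.1 0.8] w 0.51
toolx ang 82.67
turn [-0.01  0.03 -0.23] shift [ 0.28 -0.27  0.24]
```

Call:
carry_out(moves=[[[0,0,-0.2],[-0.3,-0.25,0.2],4.4],[[0,0,-0.2],[-0.6,-0.25,0.2],4.4],[[0,0,-0.2],[-0.9,-0.25,0.2],4.4],[[0,0,-0.2],[-1.2,-0.25,0.2],4.4],[[0,0,-0.2],[-1.2,-0.25,0.2],4.4]])

```text
t: 4.9
eef_pos: [0.5178, 0.2639, 0.0453]
tool_rot: [0.0, 0.749, 0.662, -0.0]
contact_force: [-0.0, 0.9, -0.1]
gripper_width: 0.517
```

```bash
python3 - <<'E'
from h import *
go(.5174,.2610,.045,82.9)
C=cam("top");im=bot.read_camera("top")
cv2.imwrite("pics/t3.png",cv2.resize(im[140:270,230:530,::-1],None,fx=2.6,fy=2.6))
for d in bot.silhouettes("box","top")[:4]:
    l=np.array(d["location"])
    if abs(l-[290,201]).max()<25: print(boxfit(C,d["region"],np.array([.508,.188,-.12])),d["region"].sum())
E
```

```text
t 4.9 pos [0.5178 0.2639 0.0453] F [-0.   0.9 -0.1] w 0.52
toolx ang 82.93
turn [0.   0.01 0.03] shift [-0.29 -0.    0.03]
(array([ 0.50827128,  0.18817406, -0.13180078]), np.float64(153.1875)) 2277
```

View pics/t3.png

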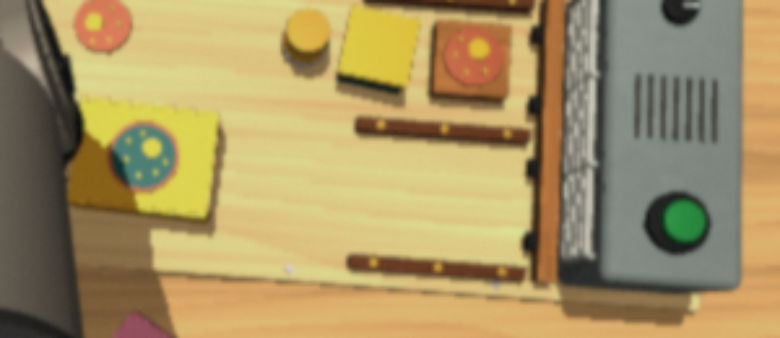

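The crop shows the box front edge at (213,165), aligned and clear, with the empty bay between the rails at rows 130 and 267. The medal, jar and far-bay pieces are untouched. Next I plan the curved push path.

```bash
cat > plan.py <<'E'
from h import *
import sys
M=np.array([.4823,.013]);th=np.radians(4.8)   # mouth, bay heading off -y
u=np.array([-np.sin(th),-np.cos(th)]);e=np.array([-np.cos(th),np.sin(th)])
def lane(x,y,yaw):  # box pose -> s,d (mm), psi (deg)
    v=np.array([x,y])-M;return (v@u*1e3).round(1),(v@e*1e3).round(1),np.degrees(-yaw-th).round(2)
def tcp(s,d,psi,c):
    a=th+psi;h=np.array([-np.sin(a),-np.cos(a)]);p=M+u*s+e*d-h*(.06+c)
    return p,90-np.degrees(a)
def rows(wp,z,c,ncall=5,start=None):
    """wp: list of (s,d,psi) in m, rad"""
    o=bot.get_obs();p0=np.array(o["eef_pos"]);w=np.array(o["tool_rot"]);A=R.from_quat(np.r_[w[1:],w[0]])
    for k in range(0,len(wp),ncall):
        print("call")
        for x in wp[k:k+ncall]:
            p,a=tcp(*x,c);B=R.from_euler('z',np.radians(a))*R.from_euler('x',np.pi)
            t=np.degrees((A.inv()*B).as_rotvec());q=A.inv().apply(np.r_[p,z]-p0)*100
            print("  turnz %.1f shift %.2f %.2f %.2f"%(t[2],*q),"   s %.0f d %.1f psi %.1f"%(x[0]*1e3,x[1]*1e3,np.degrees(x[2])))
        p0=np.r_[p,z];A=B
E
python3 - <<'E'
from plan import *
print(lane(.5084,.1882,-.124))
D=np.radians;s0=-.1766;d=-.0113;s=s0;wp=[(s0,d,D(2.3))]
def psi(x): return D(np.interp(x,[0,.04,.115],[2.3,10.5,0]))
while s<-.05:
    f=np.linspace(s,s+.008,9)[:-1]+.0005
    d+=sum(np.tan(psi(f-s0)))*.001;s+=.008;wp.append((s,d,psi(s-s0)))
rows(wp,.045,.011)
E
```

```text
(np.float64(-176.8), np.float64(-11.3), np.float64(2.3))
call
  turnz 0.1 shift -0.59 0.01 0.03    s -177 d -11.3 psi 2.3
  turnz 1.7 shift -1.39 0.20 0.03    s -169 d -10.9 psi 3.9
  turnz 3.3 shift -2.20 0.36 0.03    s -161 d -10.2 psi 5.6
  turnz 5.0 shift -3.02 0.51 0.03    s -153 d -9.3 psi 7.2
  turnz 6.6 shift -3.85 0.63 0.03    s -145 d -8.2 psi 8.9
call
  turnz 1.6 shift -0.81 0.19 0.00    s -137 d -6.8 psi 10.5
  turnz 0.5 shift -1.62 0.04 0.00    s -129 d -5.4 psi 9.4
  turnz -0.6 shift -2.43 -0.10 -0.00    s -121 d -4.2 psi 8.3
  turnz -1.7 shift -3.24 -0.22 -0.00    s -113 d -3.1 psi 7.1
  turnz -2.8 shift -4.05 -0.33 -0.00    s -105 d -2.2 psi 6.0
call
  turnz -1.1 shift -0.80 -0.13 -0.00    s -97 d -1.4 psi 4.9
  turnz -2.2 shift -1.61 -0.25 -0.00    s -89 d -0.8 psi 3.8
  turnz -3.4 shift -2.42 -0.35 -0.00    s -81 d -0.3 psi 2.7
  turnz -4.5 shift -3.23 -0.43 -0.00    s -73 d -0.0 psi 1.5
  turnz -5.6 shift -4.04 -0.50 -0.00    s -65 d 0.1 psi 0.4
call
  turnz -0.4 shift -0.80 -0.05 -0.00    s -57 d 0.1 psi 0.0
  turnz -0.4 shift -1.60 -0.04 -0.00    s -49 d 0.1 psi 0.0
```

Call:
carry_out(moves=[[[0,0,0.1],[-0.6,0,0],4.4],[[0,0,1.7],[-1.4,0.2,0],4.4],[[0,0,3.3],[-2.2,0.35,0],4.4],[[0,0,5.0],[-3.0,0.5,0],4.4],[[0,0,6.6],[-3.85,0.63,0],4.4]])

```text
t: 5.62
eef_pos: [0.5194, 0.2247, 0.0453]
tool_rot: [0.0, 0.787, 0.617, 0.0]
contact_force: [1.0, 1.2, -1.6]
gripper_width: 0.512
```

Call:
carry_out(moves=[[[0,0,1.6],[-0.8,0.2,0],4.4],[[0,0,0.5],[-1.6,0.05,0],4.4],[[0,0,-0.6],[-2.4,-0.1,0],4.4],[[0,0,-0.6],[-2.4,-0.1,0],4.4]])

```text
t: 6.12
eef_pos: [0.5121, 0.2011, 0.0453]
tool_rot: [-0.0, 0.783, 0.622, -0.0]
contact_force: [-0.3, -0.1, 0.5]
gripper_width: 0.519
```

```bash
cat > look.py <<'E'
from plan import *
from scipy.optimize import minimize
def look(name,guess,cols=None):
    "fit box from the top camera, ignoring image columns left of the arm edge"
    o=bot.get_obs();print("t",round(float(o["t"]),2),"TCP",np.round(o["eef_pos"],4),"F",np.round(o["contact_force"],1))
    w=np.array(o["tool_rot"]);X=R.from_quat(np.r_[w[1:],w[0]]).as_matrix()[:,0];a=-np.radians(90)+np.arctan2(X[1],X[0])
    h=-X[:2];P=o["eef_pos"][:2]+h*.071
    print("box implied by tool",P.round(4),lane(*P,a))
    C=cam("top");im=bot.read_camera("top");cv2.imwrite(f"pics/{name}.png",cv2.resize(im[140:270,230:530,::-1],None,fx=2.6,fy=2.6))
    hsv=cv2.cvtColor(im,cv2.COLOR_RGB2HSV)
    g=proj(C,[*guess[:2],.071])[0]
    for d in bot.silhouettes("box","top"):
        if np.hypot(*(d["location"]-g))<30:
            reg=d["region"];x,f=boxfit(C,reg,np.array(guess))
            print("fit",x.round(4),round(f),reg.sum(),lane(*x))
            # front edge and right part of region: lid top front edge
            np.save(f"pics/{name}.npy",reg)
E
python3 - <<'E'
from look import *
look("t4",(.497,.137,-.25))
E
```

```text
t 6.12 TCP [0.5121 0.2011 0.0453] F [-0.3 -0.1  0.5]
box implied by tool [0.4961 0.132 ] (np.float64(-119.7), np.float64(-3.8), np.float64(8.27))
fit [ 0.4957  0.1285 -0.2418] 568 1867 (np.float64(-116.2), np.float64(-3.7), np.float64(9.05))
```

View pics/t4.png

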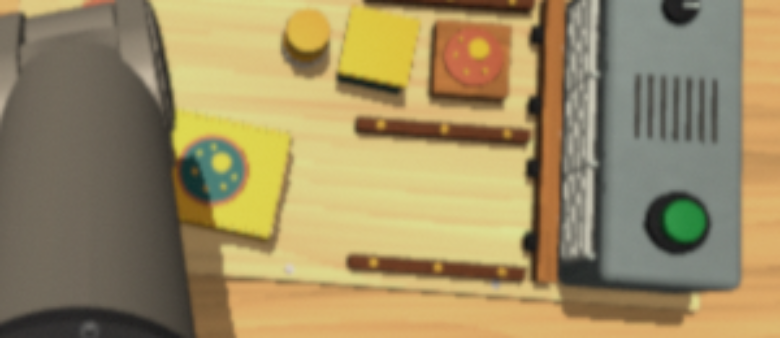

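The crop shows the box tracking well: lid front corners at (292,131) and (270,238), arm covering the rear, rails clear. I refit ignoring the occluded columns.

```bash
sed -i 's/def boxfit(C,reg,x0,z0=.016,S=(.09,.12,.055)):/def boxfit(C,reg,x0,z0=.016,S=(.09,.12,.055),c0=0):/; s/return np.abs(m-reg).sum()/return np.abs(m-reg)[:,c0:].sum()/' h.py
sed -i 's/x,f=boxfit(C,reg,np.array(guess))/x,f=boxfit(C,reg,np.array(guess),c0=int(g[0])+2 if cols is None else cols)/' look.py
python3 - <<'E'
from look import *
C=cam("top");r=np.load("pics/t4.npy")
for c in(303,310,318):
    x,f=boxfit(C,r,np.array([.4961,.132,-.23]),c0=c);print(x.round(4),f,lane(*x))
for c in [(292,131),(271,236)]: print(back(C,(230+c[0]/2.6,140+c[1]/2.6),.071).round(4))
E
```

```text
[ 0.496   0.1319 -0.2246] 34.5 (np.float64(-119.6), np.float64(-3.7), np.float64(8.07))
[ 0.4959  0.1319 -0.2294] 29.4375 (np.float64(-119.6), np.float64(-3.6), np.float64(8.34))
[ 0.4968  0.1316 -0.2393] 23.25 (np.float64(-119.4), np.float64(-4.6), np.float64(8.91))
[[0.5272 0.0639 0.071 ]]
[[0.4393 0.0826 0.071 ]]
```

```bash
python3 - <<'E'
from plan import *
D=np.radians;s0=-.1197;d=-.0038;s=s0;wp=[]
def psi(x): return D(np.interp(x,[0,.052],[8.3,0]))
while s<-.04:
    f=np.linspace(s,s+.008,9)[:-1]+.0005
    d+=sum(np.tan(psi(f-s0)))*.001;s+=.008;wp.append((s,d,psi(s-s0)))
rows(wp,.045,.011)
E
```

```text
call
  turnz -1.2 shift -0.87 -0.15 0.03    s -112 d -2.7 psi 7.0
  turnz -2.5 shift -1.68 -0.28 0.03    s -104 d -1.8 psi 5.7
  turnz -3.8 shift -2.50 -0.40 0.03    s -96 d -1.1 psi 4.5
  turnz -5.1 shift -3.31 -0.49 0.03    s -88 d -0.6 psi 3.2
  turnz -6.4 shift -4.12 -0.57 0.03    s -80 d -0.2 psi 1.9
call
  turnz -1.3 shift -0.80 -0.15 -0.00    s -72 d -0.0 psi 0.6
  turnz -1.9 shift -1.60 -0.20 -0.00    s -64 d -0.0 psi 0.0
  turnz -1.9 shift -2.40 -0.18 -0.00    s -56 d -0.0 psi 0.0
  turnz -1.9 shift -3.20 -0.15 -0.00    s -48 d -0.0 psi 0.0
  turnz -1.9 shift -4.00 -0.12 -0.00    s -40 d -0.0 psi 0.0
```

Call:
carry_out(moves=[[[0,0,-1.2],[-0.85,-0.15,0],4.4],[[0,0,-2.5],[-1.7,-0.28,0],4.4],[[0,0,-3.8],[-2.5,-0.4,0],4.4],[[0,0,-5.1],[-3.3,-0.5,0],4.4],[[0,0,-6.4],[-4.1,-0.57,0],4.4]])

```text
t: 6.85
eef_pos: [0.4976, 0.163, 0.0453]
tool_rot: [-0.0, 0.746, 0.665, -0.0]
contact_force: [0.4, 1.7, -0.9]
gripper_width: 0.513
```

Call:
carry_out(moves=[[[0,0,-1.3],[-0.8,-0.15,0],4.4],[[0,0,-1.9],[-1.6,-0.2,0],4.4],[[0,0,-1.9],[-1.6,-0.2,0],4.4],[[0,0,-1.9],[-1.6,-0.2,0],4.4]])

```text
t: 7.35
eef_pos: [0.494, 0.1475, 0.0453]
tool_rot: [0.0, 0.736, 0.677, -0.0]
contact_force: [0.0, 0.5, 0.4]
gripper_width: 0.514
```

```bash
python3 - <<'E'
from look import *
look("t5",(.487,.077,-.084))
C=cam("top");r=np.load("pics/t5.npy")
for c in(325,332,340):
    x,f=boxfit(C,r,np.array([.487,.077,-.084]),c0=c);print(x.round(4),f,lane(*x))
for l in("near_rail","mid_rail"):
    for d in bot.silhouettes(l,"top")[:1]: print(l,d["score"],back(C,cv2.boxPoints(rect(d["region"])),.038)[:,:2].round(4).tolist())
E
```

```text
t 7.35 TCP [0.494  0.1475 0.0453] F [0.  0.5 0.4]
box implied by tool [0.4881 0.0767] (np.float64(-64.0), np.float64(-0.4), np.float64(-0.03))
fit [ 0.4885  0.0767 -0.0883] 49 1260 (np.float64(-64.0), np.float64(-0.9), np.float64(0.26))
[ 0.4883  0.0768 -0.0742] 491.6875 (np.float64(-64.1), np.float64(-0.7), np.float64(-0.55))
[ 0.4888  0.0765 -0.0928] 187.4375 (np.float64(-63.8), np.float64(-1.2), np.float64(0.52))
[ 0.4886  0.0765 -0.0881] 32.375 (np.float64(-63.8), np.float64(-1.0), np.float64(0.25))
near_rail 0.87 [[0.4135, 0.0187], [0.4287, 0.0172], [0.4163, -0.1343], [0.4011, -0.1325]]
mid_rail 0.74 [[0.533, 0.0091], [0.5477, 0.0076], [0.5351, -0.1421], [0.5204, -0.1403]]
```

View pics/t5.png

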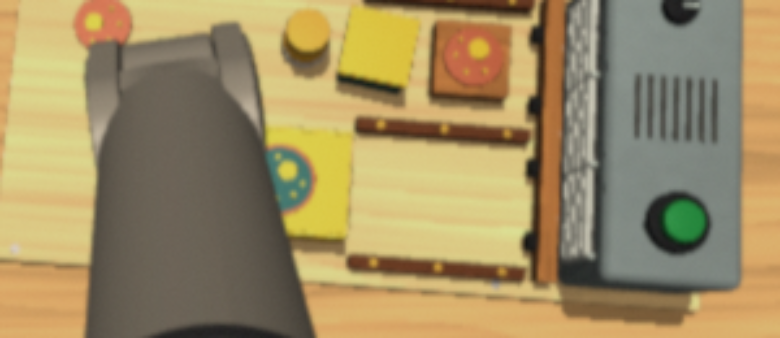

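The crop shows the lid front edge at (350,185) with the box squarely before the bay. The fit gives about 1 mm off centre and 0.2° askew. I push straight in.

Call:
carry_out(moves=[[[0,0,0],[-0.8,-0.02,0],4.4],[[0,0,0],[-1.6,-0.04,0],4.4],[[0,0,0],[-2.4,-0.06,0],4.4],[[0,0,0],[-3.2,-0.07,0],4.4],[[0,0,0],[-4.0,-0.08,0],4.4]])

```text
t: 8.18
eef_pos: [0.4898, 0.1074, 0.0453]
tool_rot: [-0.0, 0.736, 0.677, -0.0]
contact_force: [-0.4, 2.1, -1.1]
gripper_width: 0.515
```

Call:
carry_out(moves=[[[0,0,0],[-0.8,0,0],4.4],[[0,0,0],[-1.6,0,0],4.4],[[0,0,0],[-2.4,0,0],4.4],[[0,0,0],[-3.2,0,0],4.4],[[0,0,0],[-3.2,0,0],4.4]])

```text
t: 8.8
eef_pos: [0.4871, 0.0751, 0.0453]
tool_rot: [0.0, 0.736, 0.677, -0.0]
contact_force: [-0.1, -0.7, -0.2]
gripper_width: 0.515
```

```bash
python3 - <<'E'
from look import *
look("t6",(.482,.005,-.084))
C=cam("top");r=np.load("pics/t6.npy")
g=int(proj(C,[.482,.005,.071])[0][0])
for c in(g+8,g+14):
    x,f=boxfit(C,r,np.array([.482,.005,-.084]),c0=c);print(x.round(4),f,lane(*x))
E
```

```text
t 8.8 TCP [0.4871 0.0751 0.0453] F [-0.1 -0.7 -0.2]
box implied by tool [0.4812 0.0043] (np.float64(8.8), np.float64(0.4), np.float64(0.03))
fit [ 0.4839  0.0051 -0.0555] 733 450 (np.float64(7.8), np.float64(-2.3), np.float64(-1.62))
[ 0.4839  0.0051 -0.0555] 472.75 (np.float64(7.8), np.float64(-2.3), np.float64(-1.62))
[ 0.4832  0.0054 -0.0902] 225.0 (np.float64(7.5), np.float64(-1.5), np.float64(0.37))
```

View pics/t6.png

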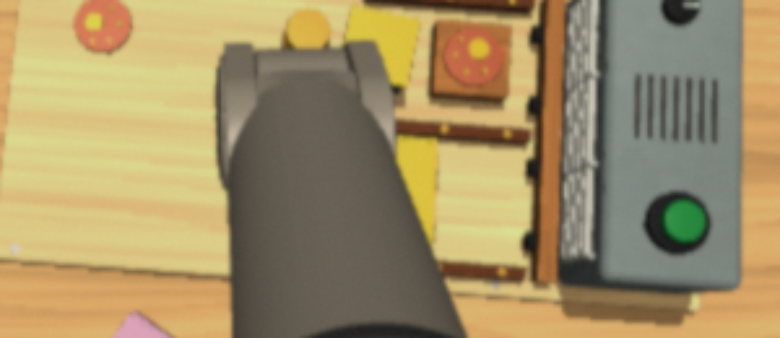

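The crop shows the front edge at column 437 and the box between the rails, with no force signature. I continue straight.

Call:
carry_out(moves=[[[0,0,0],[-0.8,0,0],4.4],[[0,0,0],[-1.6,0,0],4.4],[[0,0,0],[-2.4,0,0],4.4],[[0,0,0],[-3.2,0,0],4.4],[[0,0,0],[-4.0,0,0],4.4]])

```text
t: 9.52
eef_pos: [0.4839, 0.0358, 0.0453]
tool_rot: [-0.0, 0.736, 0.677, 0.0]
contact_force: [0.2, 1.9, -0.2]
gripper_width: 0.513
```

Call:
carry_out(moves=[[[0,0,0],[-0.8,0,0],4.4],[[0,0,0],[-1.6,0,0],4.4],[[0,0,0],[-2.3,0,0],4.4],[[0,0,0],[-3.0,0,0],4.4],[[0,0,0],[-3.4,0,0],4.4]])

```text
t: 10.15
eef_pos: [0.4811, 0.002, 0.0453]
tool_rot: [-0.0, 0.736, 0.677, 0.0]
contact_force: [-0.4, 3.2, 1.2]
gripper_width: 0.513
```

```bash
python3 - <<'E'
from look import *
look("t7",(.475,-.069,-.084))
E
```

```text
t 10.15 TCP [0.4811 0.002  0.0453] F [-0.4  3.2  1.2]
box implied by tool [ 0.4752 -0.0687] (np.float64(82.0), np.float64(0.3), np.float64(-0.04))
```

Call:
carry_out(moves=[[[0,0,0],[-0.2,0,0],4.4],[[0,0,0],[-0.4,0,0],4.4],[[0,0,0],[-0.6,0,0],4.4],[[0,0,0],[-0.6,0,0],4.4]])

```text
t: 10.75
eef_pos: [0.4805, -0.0039, 0.0452]
tool_rot: [0.0, 0.736, 0.677, -0.0]
contact_force: [-0.3, 0.5, -0.8]
gripper_width: 0.517
```

Call:
carry_out(moves=[[[0,0,0],[-0.1,0,0],4.4],[[0,0,0],[-0.2,0,0],4.4],[[0,0,0],[-0.2,0,0],4.4]])

```text
t: 11.12
eef_pos: [0.4804, -0.0057, 0.0452]
tool_rot: [0.0, 0.736, 0.677, -0.0]
contact_force: [0.1, 1.2, -1.9]
gripper_width: 0.518
```

Call:
carry_out(moves=[[[0,0,0],[-0.1,0,0],4.4],[[0,0,0],[-0.15,0,0],4.4],[[0,0,0],[-0.15,0,0],4.4]])

```text
t: 11.5
eef_pos: [0.4802, -0.0072, 0.0452]
tool_rot: [-0.0, 0.736, 0.677, -0.0]
contact_force: [0.6, 2.0, -0.7]
gripper_width: 0.512
```

```bash
python3 - <<'E'
from h import *
o=bot.get_obs();print(o["eef_pos"].round(4),o["contact_force"].round(1))
im=bot.read_camera("side");cv2.imwrite("pics/s8.png",cv2.resize(im[180:360,260:480,::-1],None,fx=3.3,fy=3.3))
print(bot.get_obs()["contact_force"].round(1))
E
```

```text
[ 0.4802 -0.0072  0.0452] [ 0.6  2.  -0.7]
[-0.   1.7 -0.9]
```

Call:
carry_out(moves=[[[0,0,0],[-0.1,0,0],4.4],[[0,0,0],[-0.15,0,0],4.4],[[0,0,0],[-0.15,0,0],4.4]])

```text
t: 11.92
eef_pos: [0.4802, -0.0086, 0.0453]
tool_rot: [0.0, 0.736, 0.677, -0.0]
contact_force: [-0.2, 1.1, -0.3]
gripper_width: 0.515
```

Call:
carry_out(moves=[[[0,0,0],[-0.1,0,0],4.4],[[0,0,0],[-0.15,0,0],4.4],[[0,0,0],[-0.15,0,0],4.4]])

```text
t: 12.3
eef_pos: [0.4802, -0.0092, 0.0453]
tool_rot: [-0.0, 0.736, 0.677, 0.0]
contact_force: [-0.8, 5.0, -0.5]
gripper_width: 0.517
```

Call:
carry_out(moves=[[[0,0,0],[-0.1,0,0],4.4],[[0,0,0],[-0.1,0,0],4.4]])

```text
t: 12.55
eef_pos: [0.4801, -0.0093, 0.0454]
tool_rot: [-0.001, 0.735, 0.678, 0.001]
contact_force: [-0.1, 7.8, -1.1]
gripper_width: 0.517
```

```bash
python3 - <<'E'
from h import *
o=bot.get_obs();print(o["eef_pos"].round(4),o["contact_force"].round(1),o["torque"].round(2))
im=bot.read_camera("side");cv2.imwrite("pics/s8.png",cv2.resize(im[190:330,270:470,::-1],None,fx=3.9,fy=3.9,interpolation=2))
E
```

```text
[ 0.4801 -0.0093  0.0454] [-0.1  7.8 -1.1] [ 1.56 -0.02 -0.19]
```

View pics/s8.png

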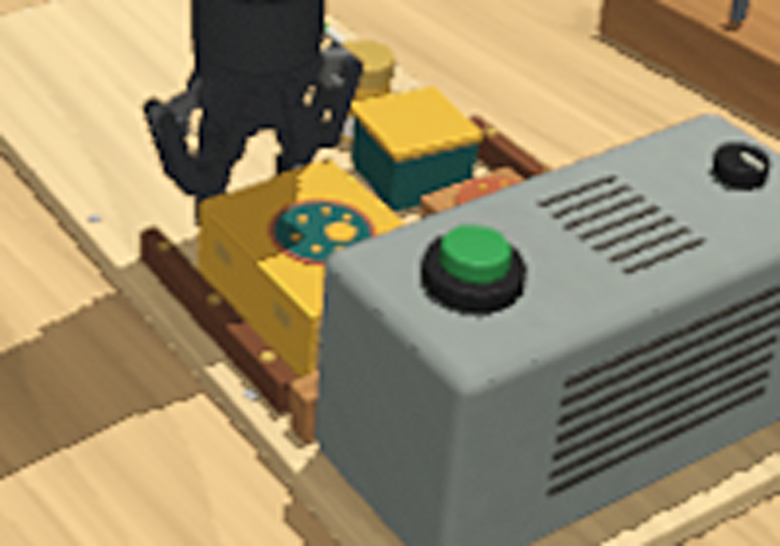

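The side crop shows the box against the stop, fingers behind its bare end, both rails clear, and the button up at (475,255). The force rose to 8 N with no more travel. I back off straight and rise.

Call:
carry_out(moves=[[[0,0,0],[0.5,0,0],4.4],[[0,0,0],[2.0,0,0],4.4],[[0,0,0],[5.0,0,0],4.4],[[0,0,0],[5.0,0,-4],4.4],[[0,0,0],[5.0,0,-10],4.4]])

```text
t: 13.22
eef_pos: [0.483, 0.0396, 0.1452]
tool_rot: [-0.001, 0.735, 0.678, -0.002]
contact_force: [0.9, 0.9, 1.1]
gripper_width: 0.513
```

Call:
carry_out(moves=[[[0,0,0],[0,0,-6],0],[[0,0,0],[0,0,-11],0],[[0,0,0],[0,0,-11],0]])

```text
t: 13.6
eef_pos: [0.4865, 0.0396, 0.2592]
tool_rot: [0.002, 0.736, 0.677, 0.004]
contact_force: [0.9, -0.3, -0.5]
gripper_width: 0.0
```

```bash
python3 - <<'E'
from plan import *
go(.443,-.227,.25,85.2)
C=cam("top");bot.read_camera("top")
for d in bot.silhouettes("box","top"):
    if abs(d["location"][0]-408)<30:
        for c in(0,400): x,f=boxfit(C,d["region"],np.array([.475,-.078,-.084]),c0=c);print(d["region"].sum(),x.round(4),f,lane(*x))
for d in bot.silhouettes("start_top","top")[:1]: print(d["score"],d["location"],back(C,d["location"],.163))
E
```

```text
t 13.6 pos [0.4865 0.0396 0.2592] F [ 0.9 -0.3 -0.5] w 0.0
toolx ang 85.26
turn [ 0.44 -0.19  0.06] shift [-26.93  -2.14   0.81]
0.56 [492.7, 222.5] [[ 0.44624881 -0.22333217  0.163     ]]
```

Call:
carry_out(moves=[[[0.4,0,0],[-6,-0.5,0],0],[[0.4,0,0],[-12,-1,0],0],[[0.4,0,0],[-18,-1.5,0],0],[[0.4,0,0],[-24,-2,0],0],[[0.4,0,0],[-30,-2.1,0],0]])

```text
t: 14.38
eef_pos: [0.437, -0.2596, 0.2537]
tool_rot: [-0.004, 0.736, 0.677, -0.003]
contact_force: [0.8, 0.6, 0.1]
gripper_width: 0.001
```

Call:
carry_out(moves=[[[0,0,0],[-3.5,0,0],0],[[0,0,0],[-3.5,0,0],0],[[0,0,0],[-3.5,0,0],0]])

```text
t: 14.75
eef_pos: [0.4351, -0.2921, 0.2539]
tool_rot: [-0.004, 0.736, 0.677, -0.003]
contact_force: [0.8, -0.1, -0.1]
gripper_width: 0.001
```

```bash
python3 - <<'E'
from plan import *
go(.443,-.227,.2,85.2)
C=cam("wrist");im=bot.read_camera("wrist");cv2.imwrite("pics/w9.png",im[:,:,::-1])
for d in bot.silhouettes("start_top","wrist")[:2]: print(d["score"],d["location"],d["region"].sum(),back(C,d["location"],.163))
hsv=cv2.cvtColor(im,cv2.COLOR_RGB2HSV);g=cv2.inRange(hsv,(50,120,60),(80,255,255));n,_,st,ce=cv2.connectedComponentsWithStats(g)
i=1+st[1:,4].argmax();print("green",st[i],ce[i],back(C,ce[i],.163))
C=cam("top");bot.read_camera("top")
for d in bot.silhouettes("box","top"):
    l=d["location"]
    if abs(l[0]-408)<30:
        x,f=boxfit(C,d["region"],np.array([.475,-.078,-.084]));print(d["region"].sum(),x.round(4),f,lane(*x))
E
```

```text
t 14.75 pos [ 0.4351 -0.2921  0.2539] F [ 0.8 -0.1 -0.1] w 0.0
toolx ang 85.28
turn [-0.56 -0.05  0.08] shift [6.55 0.3  5.39]
0.56 [325.3, 97.4] 2150 [[ 0.44336415 -0.22263778  0.163     ]]
green [ 299   73   51   52 2112] [324.04829545  98.52746212] [[ 0.44254936 -0.22323637  0.163     ]]
2439 [ 0.4749 -0.0787 -0.0878] 110.5625 (np.float64(92.0), np.float64(-0.3), np.float64(0.23))
```

View pics/w9.png

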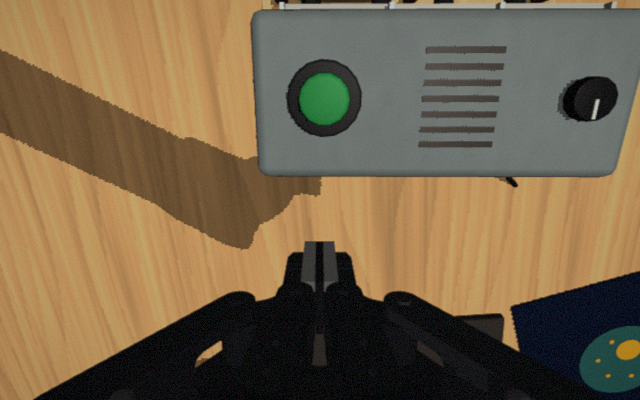

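The wrist view shows the green button at (324,98) in its black housing, with the fingers shut and clear. The box fit gives 0.3 mm off centre, 0.2° askew and seated. I move above the button.

Call:
carry_out(moves=[[[-0.5,0,0],[5,0.3,0],0],[[-0.5,0,0],[6.9,0.3,0],0],[[-0.5,0,0],[6.9,0.3,3],0],[[-0.5,0,0],[6.9,0.3,6],0],[[-0.5,0,0],[6.9,0.3,6],0]])

```text
t: 15.58
eef_pos: [0.4426, -0.2234, 0.1938]
tool_rot: [-0.001, 0.735, 0.678, -0.001]
contact_force: [0.2, 0.4, 0.6]
gripper_width: -0.004
```

```bash
python3 - <<'E'
from h import *
go(.443,-.223,.174,85.2)
E
```

```text
t 15.57 pos [ 0.4426 -0.2234  0.1938] F [0.2 0.4 0.6] w -0.0
toolx ang 85.32
turn [-0.14 -0.04  0.12] shift [0.04 0.04 1.98]
```

Call:
carry_out(moves=[[[0,0,0],[0,0,0.8],0],[[0,0,0],[0,0,1.2],0],[[0,0,0],[0,0,1.4],0],[[0,0,0],[0,0,1.4],0]])

```text
t: 16.08
eef_pos: [0.4443, -0.2248, 0.1817]
tool_rot: [0.001, 0.736, 0.677, 0.001]
contact_force: [2.0, 0.7, 2.5]
gripper_width: 0.001
```

Call:
carry_out(moves=[[[0,0,0],[0,0,0.2],0],[[0,0,0],[0,0,0.4],0],[[0,0,0],[0,0,0.4],0]])

```text
t: 16.45
eef_pos: [0.4443, -0.2249, 0.178]
tool_rot: [0.001, 0.736, 0.677, 0.001]
contact_force: [-0.5, 2.1, 9.9]
gripper_width: 0.002
```

Call:
carry_out(moves=[[[0,0,0],[0,0,0.2],0],[[0,0,0],[0,0,0.3],0],[[0,0,0],[0,0,0.3],0]])

```text
t: 16.82
eef_pos: [0.4446, -0.225, 0.1774]
tool_rot: [0.001, 0.736, 0.677, 0.002]
contact_force: [-9.4, 6.9, 38.9]
gripper_width: -0.0
```

```bash
python3 - <<'E'
from h import *
im=bot.read_camera("side");cv2.imwrite("pics/s10.png",cv2.resize(im[190:330,270:470,::-1],None,fx=3.9,fy=3.9,interpolation=2))
E
```

```text
(no output)
```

View pics/s10.png

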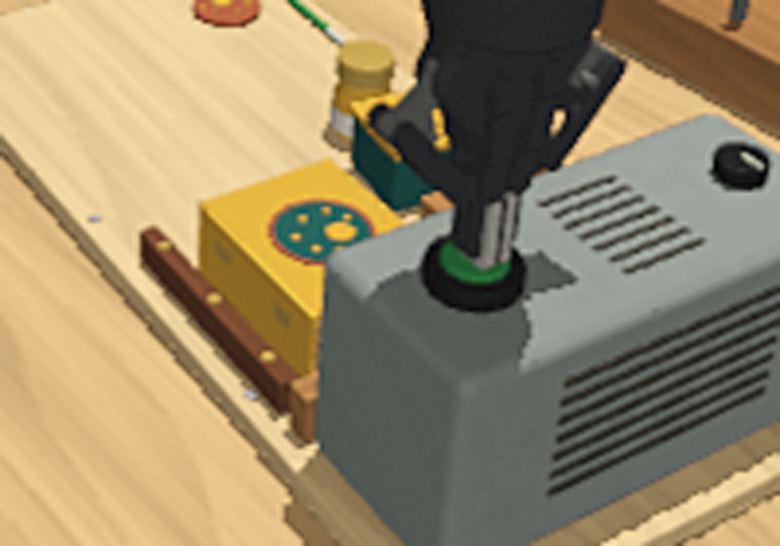

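The button at (475,265) is fully sunk in its housing and the force shot up from 10 to 39 N with no more travel, so it is bottomed. I release straight up.

Call:
carry_out(moves=[[[0,0,0],[0,0,-0.6],0],[[0,0,0],[0,0,-2],0],[[0,0,0],[0,0,-6],0],[[0,0,0],[0,0,-9],0],[[0,0,0],[0,0,-9],0]])

```text
t: 17.5
eef_pos: [0.4445, -0.2254, 0.2664]
tool_rot: [0.002, 0.736, 0.677, 0.002]
contact_force: [-0.7, 0.3, 0.1]
gripper_width: -0.0
```

Call:
carry_out(moves=[[[0,0,0],[-5,0,0],0],[[0,0,0],[-7,0,0],0],[[0,0,0],[-7,0,0],0],[[0,0,0],[-7,0,0],0]])

```text
t: 18.0
eef_pos: [0.4376, -0.2934, 0.2635]
tool_rot: [-0.0, 0.736, 0.677, 0.0]
contact_force: [0.4, 0.5, 0.7]
gripper_width: -0.002
```

```bash
python3 - <<'E'
from plan import *
o=bot.get_obs();print(o["t"],o["eef_pos"].round(3),o["contact_force"].round(1),abs(o["joint_vel"]).max().round(3))
C=cam("top");a=bot.read_camera("top")
for d in bot.silhouettes("box","top"):
    if abs(d["location"][0]-408)<30:
        x,f=boxfit(C,d["region"],np.array([.475,-.078,-.084]));print(x.round(4),f,lane(*x))
for l,z in(("medal",.02),("paint_jar",.07)):
    d=bot.silhouettes(l,"top")[0];print(l,back(C,d["location"],z).round(4))
b=bot.read_camera("side")
cv2.imwrite("pics/f11.png",np.vstack([cv2.resize(a[110:270,220:540,::-1],(560,280)),cv2.resize(b[180:330,250:500,::-1],(560,310))]))
E
```

```text
18.0 [ 0.438 -0.293  0.263] [0.4 0.5 0.7] 0.013
[ 0.4752 -0.0792 -0.0764] 76.25 (np.float64(92.5), np.float64(-0.7), np.float64(-0.42))
medal [[0.6299 0.2366 0.02  ]]
paint_jar [[0.6135 0.0548 0.07  ]]
```

View pics/f11.png

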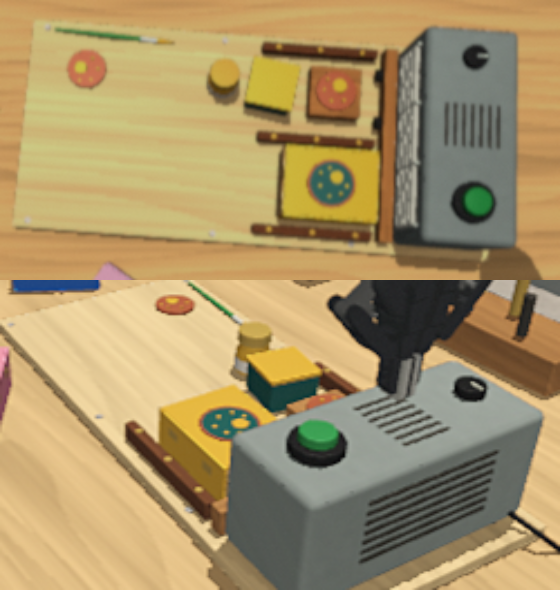

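The final view shows the box seated with visible gaps to both rails and the button back up at (473,202). The medal is at about (270,149) full-frame and the jar at about (348,154), both as before. The network's medal and jar positions wander by about 9 mm, but the pictures show no shift. I hand in.

```bash
python3 -c "
from station import bot
print(bot.hand_in())"
```

```text
the job is handed in; nothing more can be done
None
```

The box is seated against the buffers, the start button was pressed fully and released, and the job is handed in at about 18 s.

**Push:** I pushed the gold box by its bare end with two partly opened fingers, steering it to the bay's middle line and then straight in. It stopped against the buffers: the force rose to about 8 N with no further travel. I then backed off straight and rose.

**Button:** I pressed straight down until it bottomed out. The side view showed it sunk in its housing, and it came back up after I let go.

**Last checks:**
- The box fit put it 0.7 mm off the middle line and 0.4° askew. That leaves about 8 mm to each rail.
- The robot was touching nothing, with the tool well above the dryer.
- The other pieces look unmoved in the pictures.

**What disagreed or ran close:**
- The box stopped 2 to 3 mm further in than my computed 90 mm, which is about the calibration error.
- The network's last medal and jar positions differed by about 1 cm from the first ones. In the top-camera pictures both stayed within about 1 pixel (2 to 3 mm).
- The button press peaked at about 39 N vertically (about 41 N in total) through the fingertips. That was more than needed, and close to the 40 N limit set for the arm and gripper body.

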